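# Crack the stuck lid of the parts-cleaning tank and hold it ajar

## Task

The lid of the parts-cleaning tank is stuck to its rubber seal, and a small tin has been left standing on it. Stand the tin upright on the round cork mat, let go of it, then take the lid by its bar handle, break it free of the seal and finish still holding the handle, with the lid steady and slightly open: its front edge about 3 to 6 cm above the rim, never thrown wide open. Do not drop the tin, and leave everything else on the bench where it is.

Things in the scene. Friction and masses are not known exactly. Their poses are not given: they have to be found in the camera images.
- tank: Grey metal tank fixed to the bench, 200 x 200 mm and 90 mm high, closed by a 12 mm thick lid (lid top 102 mm above the bench). Origin at the centre of its underside; x points from the handle side to the hinge side, y along the hinge, z up. It is placed anywhere and turned by up to 0.3 rad.
- lid (a joint): Angle of the tank's lid, rad: 0 closed, grows as the handle side lifts, stop at 0.55. The front edge, 205 mm from the hinge, rises 205 mm x sin(angle), so 0.2 rad is 41 mm. The seal gives little at first: the upward pull needed at the handle rises to about 16 N within the first 0.01 to 0.03 rad, then falls steadily; past 0.1 rad only the lid's weight is left, some 1 to 2 N at the handle. The lid falls shut when it is let go.
- lid_hinge (a point): Point on the lid's hinge axis, half-way along it, at the height of the tank's rim (90 mm above the bench). The axis runs along the tank's y.
- pull_bar (a point): Centre of the round steel bar of the lid's handle: 14 mm thick, 106 mm long, running along the tank's y, on a post at each end (90 mm free between the posts); its centre line is 36 mm above the lid's top and 165 mm from the hinge axis, towards the tank's -x. It moves with the lid.
- tin_center (a point): Centre of the small metal tin with a paper label that stands on the lid: 56 mm across, 80 mm high, 0.25 to 0.5 kg; this point is half-way up, on its axis; z along its axis.
- mat_top (a point): Centre of the top of the round cork mat, 130 mm across and 6 mm thick, fixed to the bench, on the left or on the right of the tank.
- tray: fixed bystander: shallow plywood tray of small parts, 160 x 120 mm, 35 mm high, on the other side of the tank from the mat; origin at the centre of its underside
- jar: loose bystander: small glass jar with metal cap, 60 mm across, 90 mm high, standing; origin at its underside's centre
- glue: loose bystander: white bottle, 54 mm across, 160 mm high, standing; origin at its underside's centre
- tape: loose bystander: cardboard ring 90 mm across, 24 mm high, lying flat; origin at its underside's centre
- offcut: loose bystander: wooden offcut 50 x 110 x 22 mm, lying flat; origin at its underside's centre
- screwdriver: loose bystander: screwdriver lying on the bench
- big_tin: loose bystander: large metal tin, 90 mm across, 110 mm high, standing on the bench behind the tank; origin at its underside's centre
Things that resemble listed ones, but are neither listed nor needed, are in the scene too. Leave any green or red look-alike of the part that bears tin_center alone.

How it is judged:
On the way, in this order (a step that is already met when the one before it is completed fails the run):
1. the tin stands upright on the cork mat, released, with the lid still closed (horizontal distance between tin_center and mat_top below 0.042 m and height (world z) of tin_center between 0.042 and 0.052 m and angle between tin_center's own z axis and vertical below 0.1 rad and linear speed of tin below 0.03 m/s and contact force between the fingers and tin below 0.05 N and value of joint lid below 0.03 rad), for 0.2 s.
2. the lid has been broken free of its seal and is held slightly open by its handle (value of joint lid between 0.11 and 0.33 rad and contact force between the fingers and lid_c1 above 1 N), for 0.3 s.
At the end, for the whole second after the job is handed in: The tin stands upright and released on the mat (axis within 42 mm of the mat's centre), and the fingers hold the lid by its handle (over 1 N) steady between 0.11 and 0.33 rad open (front edge about 22 to 66 mm up) (all of step 2 and horizontal distance between tin_center and mat_top below 0.042 m and height (world z) of tin_center between 0.042 and 0.052 m and angle between tin_center's own z axis and vertical below 0.1 rad and linear speed of tin below 0.03 m/s and contact force between the fingers and tin below 0.05 N and velocity of joint lid between -0.05 and 0.05 rad/s); the arm keeps its last pose, push and grip.
It fails at once if the lid is thrown wide open (over 0.45 rad) (value of joint lid above 0.45 rad).
It fails at once if the tin is tipped over (angle between tin_center's own z axis and vertical above 0.9 rad).
It fails at once if the tin is dropped (falls free faster than 0.6 m/s) (linear speed of tin above 0.6 m/s and contact force between the fingers and tin below 0.05 N).
It fails at once if a bystander is moved by more than 40 mm or knocked over (distance of any of jar, glue, tape, offcut, screwdriver, big_tin from where it was at the start of the episode above 0.04 m or angle between any of jar, glue, tape, offcut, big_tin's own z axis and vertical above 0.6 rad).
It also fails if it takes over 58 s, if anything falls off the work surface, if the arm or the gripper's body presses on something with over 40 N, if the wrist force passes 120 N, or if a joint passes its speed limit or range.

## Robot

A 6-joint arm with a two-finger parallel gripper is mounted at the origin on the work surface. World frame = base frame: x ahead of the robot, y to its left, z up, the work surface at z = 0. Lengths are in m, angles in rad, forces in N, time in s.
With the tool pointing down it reaches from about 0.35 to 0.875 m from the base axis. Payload 4.2 kg.
Tool frame: the origin (TCP) lies on the centre line of the jaws, within the pads' length; the fingertips stand 14 mm ahead of it and the grasp point (between the pads) lies 5 mm behind it; z points along the fingers, y is the direction in which the jaws open and shut (so a half turn about z gives the same grasp; the last joint's range is limited). The gripper opens to 87 mm and grips with 3 to 60 N. Pads are 19 mm wide; open, the fingers measure 117 mm over their backs; the gripper's body (75 mm by 190 mm) begins 51 mm behind the grasp point.
Start: joints at [-1.091, 0.385, 0.008, 0, -1.194, -0.259], TCP at [0.137, -0.61, 0.237] pointing down, gripper open.
Joint ranges: [-3.14, 3.14], [-1.21, 2.06], [-1.07, 1.41], [-3.16, 2.05], [-2.99, -0.16], [-3.1, 3.1]. Speed limits (rad/s): [2.79, 2.79, 3.14, 3.14, 3.14, 3.14].

## Interface

Orientations are given as a unit quaternion [w, x, y, z].
In Python, from station import arm gives the robot as it stands. The module is installed in compiled form; this text tells all that it offers. Calls block until the motion is done:
- arm.goto(position, orientation): joint-space move of the TCP to a pose.
- arm.move_l(position, rotation=None, rate=0.15, until_force=None): straight line of the TCP; rotation=None keeps the orientation; rate is the mean speed in m/s. With until_force (N) it stops when the force on the tool has changed by that much, and returns True; else False.
- arm.set_joints(angles): joint-space move.
- arm.open() and arm.close(grip_force=None): open the fingers fully, or close them until they stop; grip_force is the grip in N (None keeps the last).
- arm.wait(seconds).
- arm.ik(position, orientation): joint angles nearest the present ones, or None.
- arm.grab_frame(name): name is "side" or "top" or "wrist"; returns a dict with "frame" (400x640x3 uint8, blue, green, red), "z_map" (400x640 float32, m along the optical axis (not along the pixel's ray), 0 where there is no reading), "K" (3x3 intrinsics, pixels), "eye" and "attitude" of the camera in the world. Camera axes: x right, y up, looking along -z (the intrinsics and any distortion apply to the point x, -y, -z); pixel columns grow to the right and rows downward; lengths in m; the calibration is good to about 2 mm. The wrist camera is an equidistant fisheye: a pixel r from the principal point sees the ray r / f radians off the axis. A picture is of the moment at which its call begins.
A pose or a line that the arm cannot do raises arm.PlanningError and nothing moves.
- arm.hand_in(): hands the job in, once; it reports no verdict.
Trained networks look in a picture, given as the dict that the camera call returned (one of the last four; its "shot" number tells which), for a name from the list of things; names that differ only in an ending like _2 or _b are one class to them, and where a whole thing is asked for, a point or a joint stands for the part that bears it (a point fixed in the world has none). Each returns a list of dicts, best first, with "confidence" (0 to 1); they miss things now and then, are a little off and sometimes report something else, mostly with a low value. They report only what shows in the picture. A call takes as long as a camera call. They do not tell look-alikes from the thing itself.
- arm.boxes_of(picture, name): "centre" ([column, row] in pixels, amid what is visible of it).
Readings, each from a call of its own:
- arm.read_time(): time.
- arm.read_joint_pos(): joint angles.
- arm.read_joint_vel(): joint speeds.
- arm.read_tau(): joint torques, N m.
- arm.read_position(): TCP position.
- arm.read_eef_rot(): TCP orientation.
- arm.read_force(): force on the tool from outside, world axes, zero at the start.
- arm.read_wrist_torque(): the same for the moment, N m.
- arm.read_gripper_width(): finger opening in m.
Only numpy, scipy, OpenCV 4.12 (cv2) and the standard library are available. Lean on these libraries where they do the work, as an engineer would, in place of code of your own. Each camera call takes 0.05 s, during which the arm holds its last target. There are 200 camera calls.

## Working session

There is one attempt and no reset: what is moved stays moved. The work goes in short steps, each a Python script; the robot and the scene stay as the last script left them, time stands still between calls to the robot, and variables do not carry over. Pictures are saved under pics/ and viewed, about 8 in all and at most 12, crops included, and the job is handed in when it is done.

```bash
mkdir -p pics; cat > h.py <<'E'
import numpy as np, cv2
from scipy.spatial.transform import Rotation as R
from station import arm
def Rm(q):
    q=np.array(q,float)
    return q if q.shape==(3,3) else R.from_quat(q,scalar_first=True).as_matrix()
def cloud(p):
    K=np.array(p["K"]); z=p["z_map"]; v,u=np.mgrid[:z.shape[0],:z.shape[1]]
    c=np.stack([(u-K[0,2])/K[0,0]*z,-(v-K[1,2])/K[1,1]*z,-z],-1)
    w=c@Rm(p["attitude"]).T+np.array(p["eye"]); w[z==0]=np.nan
    return w
def down(yaw): # tool z down, tool y at world angle yaw
    y=np.array([np.cos(yaw),np.sin(yaw),0]); z=np.array([0,0,-1.]); x=np.cross(y,z)
    return R.from_matrix(np.stack([x,y,z],1)).as_quat(scalar_first=True)
E
python3 - <<'E'
from h import *
ims=[]
for n in ["top","side"]:
    p=arm.grab_frame(n); w=cloud(p); print(n,p["eye"],p["attitude"],np.array(p["K"]).tolist())
    np.savez(n+".npz",w=w,f=p["frame"])
    cv2.imwrite(f"pics/{n}1.png",p["frame"])
    for k in ["tank","lid","pull_bar","tin_center","mat_top","tray","jar","glue","big_tin"]:
        for b in arm.boxes_of(p,k)[:4]:
            c=np.round(b["centre"]).astype(int); print(k,c,round(b["confidence"],2),np.round(w[min(c[1],399),min(c[0],639)],3))
print(arm.read_time())
E
```

```text
top [ 0.4294651  -0.07866642  1.41276521] [ 0.7095931   0.04194988 -0.03502362 -0.70248927] [[494.32948690122544, 0.0, 319.0243643738683], [0.0, 494.32948690122544, 200.04482359741502], [0.0, 0.0, 1.0]]
tank [298 199] 0.87 [ 0.574 -0.009  0.108]
lid [301 199] 0.58 [ 0.575 -0.017  0.103]
pull_bar [302 198] 0.78 [ 0.578 -0.02   0.103]
tin_center [230 181] 0.77 [0.625 0.179 0.078]
tin_center [293 178] 0.62 [0.619 0.    0.185]
tin_center [318 127] 0.59 [ 0.777 -0.06   0.082]
mat_top [192 223] 0.74 [0.514 0.298 0.005]
mat_top [184 163] 0.5 [0.671 0.302 0.094]
tray [398 252] 0.55 [ 0.438 -0.289  0.003]
jar [180 165] 0.95 [0.666 0.313 0.094]
glue [402 154] 0.65 [ 0.699 -0.286  0.107]
big_tin [279 124] 0.64 [0.778 0.045 0.107]
side [-0.00256328  0.66549447  0.90957947] [-0.29663464 -0.14252403  0.39454427  0.85792168] [[469.69521391542946, 0.0, 316.4938161509526], [0.0, 469.69521391542946, 193.94729557512971], [0.0, 0.0, 1.0]]
tank [308 226] 0.9 [0.534 0.036 0.103]
lid [314 218] 0.69 [0.541 0.004 0.103]
pull_bar [310 218] 0.82 [0.547 0.012 0.104]
pull_bar [332 150] 0.49 [ 0.698 -0.28   0.084]
pull_bar [233 200] 0.37 [0.758 0.075 0.095]
tin_center [257 188] 0.95 [ 0.779 -0.032  0.056]
tin_center [241 264] 0.79 [0.603 0.203 0.066]
tin_center [290 189] 0.73 [0.604 0.018 0.173]
mat_top [238 329] 0.83 [0.516 0.308 0.003]
tray [404 196] 0.58 [ 0.443 -0.284  0.031]
jar [180 286] 0.86 [0.657 0.339 0.076]
big_tin [232 201] 0.95 [0.759 0.079 0.094]
1.0
```

```bash
python3 - <<'E'
import cv2
a=cv2.imread("pics/top1.png");b=cv2.imread("pics/side1.png")
cv2.imwrite("pics/top2.png",cv2.resize(a[90:310,130:450],(800,550)))
cv2.imwrite("pics/side2.png",cv2.resize(b[110:380,130:490],(800,600)))
E
```

```text
(no output)
```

View pics/top2.png

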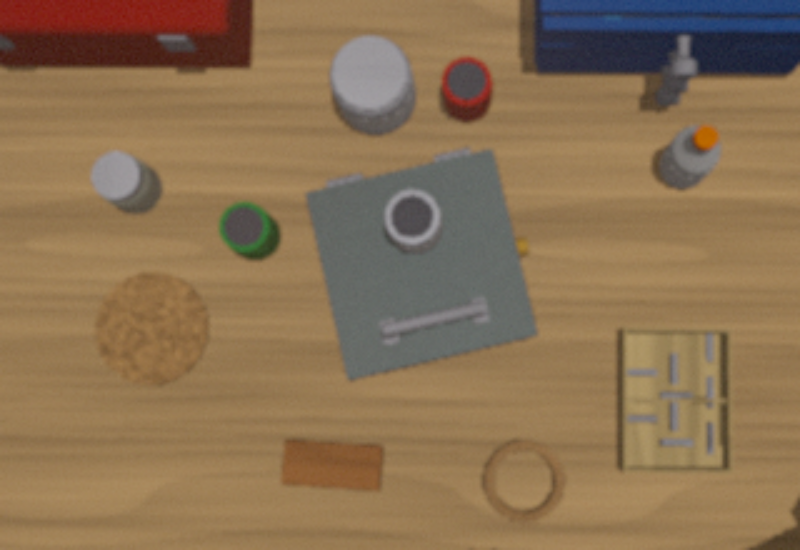

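View pics/side2.png

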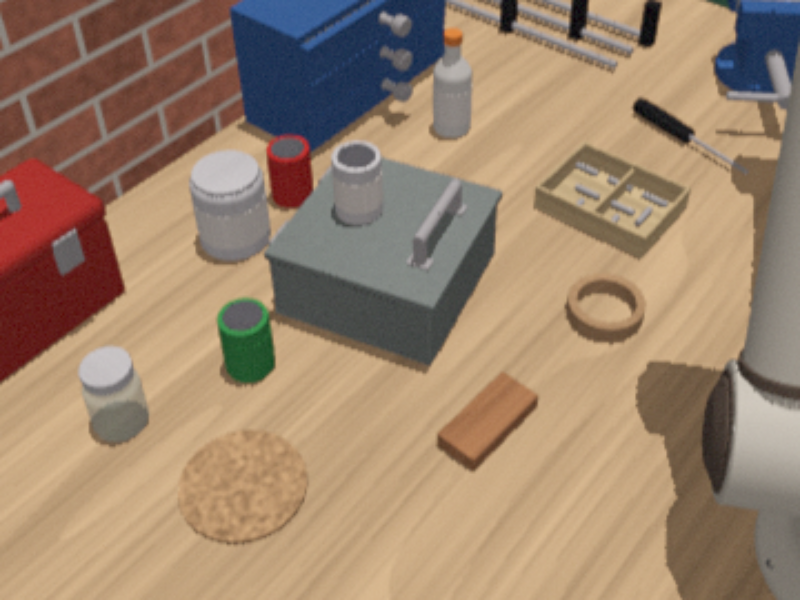

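The tin wanted is the white paper-labelled one on the lid (top pixel 293,178). The green one (230,181) and the red one (318,127) stand on the bench and are the look-alikes. The enlarged crops confirm this. Next I measure the geometry.

```bash
python3 - <<'E'
from h import *
C=[]
for n in ["top","side"]:
    d=np.load(n+".npz"); w=d["w"]; f=d["f"]
    q=w.reshape(-1,3); q=q[~np.isnan(q).any(1)]; x,y,z=q.T
    near=(abs(x-.58)<.16)&(abs(y+.015)<.16)
    lid=q[near&(abs(z-.102)<.005)]
    rect=cv2.minAreaRect(lid[:,:2].astype(np.float32)); print(n,"lid",rect,np.median(lid[:,2]))
    tin=q[near&(z>.172)&(z<.2)]; print("tin top",len(tin),cv2.minEnclosingCircle(tin[:,:2].astype(np.float32)),np.median(tin[:,2]))
    t2=q[near&(z>.15)&(z<.195)]; print("tin upper",cv2.minEnclosingCircle(t2[:,:2].astype(np.float32)))
    bar=q[near&(z>.125)&(z<.15)&(x<.56)]; m=bar.mean(0); u=np.linalg.svd(bar[:,:2]-m[:2])[2][0]
    s=(bar[:,:2]-m[:2])@u; mid=m[:2]+u*(s.max()+s.min())/2
    print("bar",len(bar),mid,np.ptp(s),np.arctan2(u[1],u[0]),bar[:,2].max(),np.percentile(bar[:,2],[50,90]))
    # mat by color: lower-sat differences are weak, use height and colour
    mm=(abs(x-.515)<.08)&(abs(y-.303)<.08)&(z>.0035)&(z<.009)
    print("mat",mm.sum(),cv2.minEnclosingCircle(q[mm][:,:2].astype(np.float32)),np.median(q[mm],0))
E
```

```text
top lid ((0.5884328484535217, -0.008739456534385681), (0.21540726721286774, 0.20777755975723267), 13.985321998596191) 0.10248086666596423
tin top 385 ((0.6226445436477661, -0.004612689837813377), 0.02831539511680603) 0.18274972223683283
tin upper ((0.5855981111526489, -0.01594247668981552), 0.06677665561437607)
bar 221 [ 0.52253391 -0.02495284] 0.10633398010992222 -1.3228332593907048 0.14985946724773913 [0.14376516 0.14750074]
mat 1286 ((0.5157451033592224, 0.3022250831127167), 0.10983249545097351) [0.5171913  0.30101843 0.00613378]
side lid ((0.5857663750648499, -0.007095992565155029), (0.21212080121040344, 0.21161049604415894), 13.983006477355957) 0.10156115594110476
tin top 302 ((0.6213826537132263, -0.0033537941053509712), 0.029627187177538872) 0.1813192478111647
tin upper ((0.6208510398864746, -0.0028596140909940004), 0.0302839744836092)
bar 216 [ 0.52047132 -0.02236107] 0.10975221684467945 -1.3353563988389603 0.1471683924573538 [0.1421521  0.14472532]
mat 1991 ((0.5237880945205688, 0.30669140815734863), 0.09075377881526947) [0.51625778 0.30648662 0.00562408]
```

```bash
python3 - <<'E'
from h import *
YAW=0.244
best=None
for yaw in (YAW+np.pi/2,YAW-np.pi/2):
    q=down(yaw); j=arm.ik([.622,-.004,.28],q); j2=arm.ik([.5165,.3035,.28],q); print(yaw,np.round(j,2) if j is not None else j,np.round(j2,2) if j2 is not None else j2)
    if j is not None and j2 is not None and (best is None or abs(j[5])<abs(best[0])): best=(j[5],yaw)
yaw=best[1]; q=down(yaw)
arm.open(); arm.goto([.622,-.004,.28],q)
p=arm.grab_frame("wrist"); cv2.imwrite("pics/w1.png",p["frame"])
hit=arm.move_l([.622,-.004,.149],rate=.1,until_force=8)
print("hit",hit,arm.read_position())
if not hit:
    arm.close(30); print("width",arm.read_gripper_width(),arm.read_force())
    arm.move_l([.622,-.004,.28],rate=.1); arm.wait(.3)
    print("width",arm.read_gripper_width(),arm.read_force(),arm.read_time())
E
```

```text
1.8147963267948966 [ 0.25  0.35  0.07  0.   -1.29 -1.58] [ 0.8   0.31  0.01  0.   -1.27 -2.13]
-1.3267963267948966 [ 0.25  0.35  0.07  0.   -1.29  1.56] [ 0.8   0.31  0.01  0.   -1.27  1.01]
hit False [ 0.62246356 -0.00395054  0.14980142]
width 0.0554041748817947 [-0.67853423  2.15011135  1.73725629]
width 0.05536897640156748 [ 0.70387999  0.16410054 -3.87295479] 7.875
```

```bash
python3 - <<'E'
from h import *
q=down(.244-np.pi/2)
arm.goto([.5165,.3035,.28],q)
arm.move_l([.5165,.3035,.075],rate=.1); arm.wait(.2)
print(arm.read_force(),arm.read_position(),arm.read_gripper_width())
hit=arm.move_l([.5165,.3035,.050],rate=.02,until_force=2.5)
print(hit,arm.read_position(),arm.read_force())
if hit and abs(arm.read_position()[2]-.054)<.006:
    arm.open(); arm.wait(.3); print(arm.read_force(),arm.read_gripper_width())
    arm.move_l([.5165,.3035,.25],rate=.1)
    arm.goto([.5,.1,.30],q)
    for n in ("side","top"):
        p=arm.grab_frame(n); w=cloud(p); x,y,z=np.moveaxis(w,-1,0)
        with np.errstate(invalid='ignore'): m=(np.hypot(x-.5165,y-.3035)<.07)&(z>.06)&(z<.1)
        print(n,m.sum(),cv2.minEnclosingCircle(w[m][:,:2].astype(np.float32)) if m.any() else 0,np.median(z[m]))
        cv2.imwrite(f"pics/{n}3.png",p["frame"])
    print(arm.read_time())
a=cv2.imread("pics/side3.png"); cv2.imwrite("pics/side3c.png",cv2.resize(a[110:380,130:490],(800,600)))
E
```

```text
[ 0.14099487 -0.35237716 -4.27661599] [0.5166043  0.30357541 0.07528845] 0.05539239605356335
True [0.51637665 0.30343771 0.05309239] [-0.39564783  1.1434994   4.87489813]
[ 0.1853565   0.57239558 -0.17641399] 0.08721726882025063
side 627 ((0.5161771774291992, 0.3021109998226166), 0.028658552095294) 0.08491404764218191
top 0 0 nan
16.7167
  return _methods._mean(a, axis=axis, dtype=dtype,
  ret = ret.dtype.type(ret / rcount)
```

View pics/side3c.png

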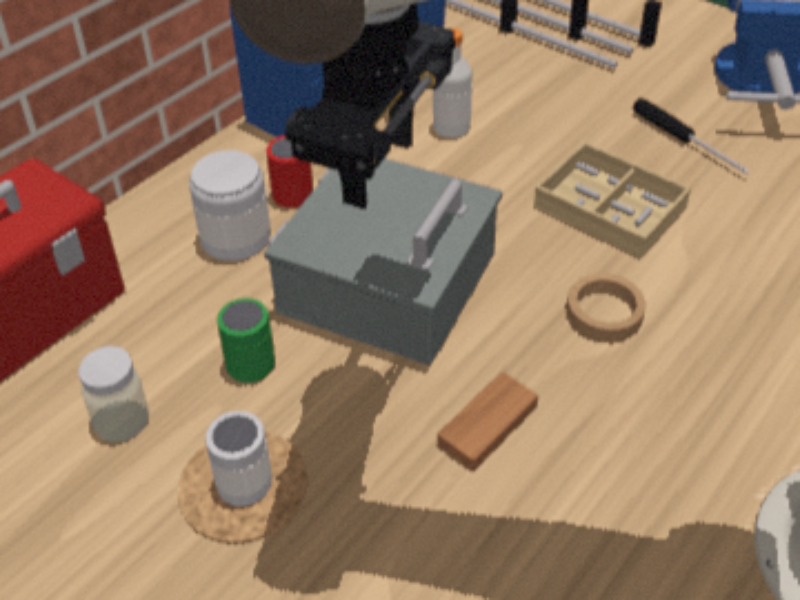

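The tin stands upright near the mat's centre (crop pixel 240,457), and the side depth puts its axis within 2 mm of the mat's. Now the handle.

```bash
cat >> h.py <<'E'
YAW=.244
ex=np.array([np.cos(YAW),np.sin(YAW),0]); ey=np.array([-np.sin(YAW),np.cos(YAW),0])
BAR=np.array([.5215,-.0237,.138]); HINGE=BAR+.165*ex-np.array([0,0,.048])
def arc(p0,q0,a):
    r=R.from_rotvec(a*ey)
    return HINGE+r.apply(p0-HINGE),(r*R.from_quat(q0,scalar_first=True)).as_quat(scalar_first=True)
E
python3 - <<'E'
from h import *
js={y:arm.ik(BAR+[0,0,.12],down(y)) for y in (YAW,YAW+np.pi,YAW-np.pi)}
yaw=min((y for y in js if js[y] is not None),key=lambda y:abs(js[y][5])); q=down(yaw)
p0=BAR-[0,0,.005]
e=[(arm.ik(*arc(p0,q,a)) is not None) for a in (0,.1,.2,.3)]; print(yaw,js[yaw],e)
arm.goto(BAR+[0,0,.12],q)
hit=arm.move_l(p0,rate=.08,until_force=6); print(hit,arm.read_position(),arm.read_force())
if not hit:
    arm.close(55); arm.wait(.2)
    print("width",arm.read_gripper_width(),arm.read_position(),arm.read_force(),arm.read_wrist_torque(),arm.read_time())
E
```

```text
3.385592653589793 [ 0.26568733  0.19341499 -0.20722336  0.         -1.17015798 -0.02168733] [True, True, True, True]
False [ 0.52183735 -0.0236616   0.13350624] [0.39793727 0.30162676 0.14586952]
width 0.012525401541788252 [ 0.52453605 -0.0229266   0.13342597] [ 5.67954699  0.62383596 -4.7890543 ] [ 0.20033018 -1.62264947  0.03806108] 21.025
```

```bash
python3 - <<'E'
from h import *
import h
p0=np.array(arm.read_position()); q0=np.array(arm.read_eef_rot()); h.HINGE=HINGE+(p0-BAR)*[1,1,0]
print(p0,h.HINGE)
for a in (.015,.03,.05,.075,.10,.13,.16,.19,.21):
    p,q=arc(p0,q0,a); arm.move_l(p,q,rate=.02)
    print(a,np.round(np.array(arm.read_position())-p,4),np.round(arm.read_force(),1),round(arm.read_gripper_width(),4))
arm.wait(.5)
P=np.array(arm.read_position()); print(P,arm.read_force(),arm.read_time())
for n in ("side","top"):
    g=arm.grab_frame(n); w=cloud(g); cv2.imwrite(f"pics/{n}4.png",g["frame"])
    np.savez(n+"4.npz",w=w,f=g["frame"])
    t=(w-h.HINGE)@np.stack([ex,ey,[0,0,1]],1)
    with np.errstate(invalid='ignore'): m=(t[...,0]>-.2)&(t[...,0]<-.01)&(abs(t[...,1])<.09)&(t[...,2]>.008)&(t[...,2]<.012+.4*-t[...,0]+.01)
    s=t[m]
    for _ in range(5):
        c=np.polyfit(s[:,0],s[:,2],1); s=s[abs(np.polyval(c,s[:,0])-s[:,2])<.005]
    print(n,len(s),"lid angle",-np.arctan(c[0]),c)
    ww=w; 
    with np.errstate(invalid='ignore'): mm=(np.hypot(w[...,0]-.5165,w[...,1]-.3035)<.07)&(w[...,2]>.06)&(w[...,2]<.1)
    if mm.any(): print("tin",cv2.minEnclosingCircle(w[mm][:,:2].astype(np.float32)),np.median(w[mm][:,2]))
a=cv2.imread("pics/side4.png"); cv2.imwrite("pics/side4c.png",cv2.resize(a[110:380,130:490],(800,600)))
E
```

```text
[ 0.52453605 -0.0229266   0.13342597] [0.68464865 0.0169351  0.09      ]
0.015 [-0.0002 -0.     -0.0009] [ 3.8 -0.8 -8.6] 0.0122
0.03 [-0.0005 -0.     -0.0018] [  4.7  -1.8 -15.8] 0.0126
0.05 [-0.0004  0.     -0.0013] [  5.2  -1.5 -14.2] 0.0124
0.075 [0.0002 0.0001 0.0004] [ 3.2 -0.4 -7.1] 0.0122
0.1 [0.0004 0.0002 0.0009] [ 2.4  1.5 -2.5] 0.0124
0.13 [0.0002 0.0001 0.0003] [ 2.7  1.4 -4.4] 0.0124
0.16 [0.0001 0.0001 0.    ] [ 3.1  1.5 -3.7] 0.0127
0.19 [0.0001 0.0001 0.    ] [ 3.1  1.8 -3.3] 0.0123
0.21 [0.0001 0.0001 0.0001] [ 2.2  2.1 -4.7] 0.0125
[ 0.53697621 -0.01980458  0.16697876] [ 2.68959913  2.19959096 -3.80574279] 24.7833
side 2526 lid angle 0.21740167646684477 [-0.22089275  0.01119423]
tin ((0.5168536901473999, 0.30293008685112), 0.028878401964902878) 0.08487179900115721
top 1907 lid angle 0.21487842804387675 [-0.21824785  0.01236775]
tin ((0.5168763995170593, 0.30152392387390137), 0.028402503579854965) 0.08676927707115056
```

View pics/side4c.png

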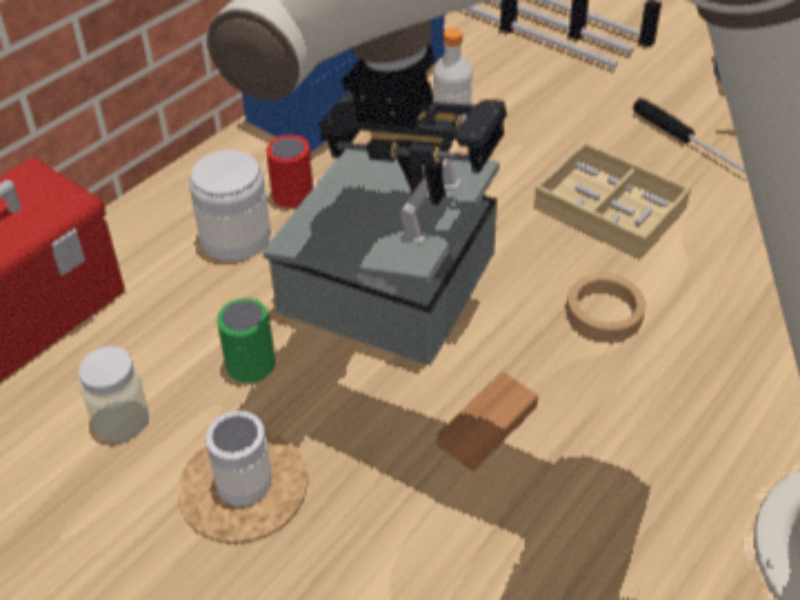

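The lid is open about 0.215 rad with the handle gripped (crop pixel 420,200). The tin stands on the mat (240,457) and the other things look unmoved.

```bash
python3 - <<'E'
from h import *
print(arm.read_gripper_width(),arm.read_force(),np.abs(arm.read_joint_vel()).max(),arm.read_time()); arm.hand_in()
E
```

```text
0.011998987557360355 [ 2.25558381  2.61845648 -3.574027  ] 0.0020491507192156597 24.8833
the job is handed in; nothing more can be done
```

The job is done and handed in at about 25 s of the 58 s allowed, with the tin on the mat and the lid held slightly open. No verdict is reported, so this rests on my own checks.

- **Tin:** I lifted the white, paper-labelled tin off the lid and stood it on the cork mat. The last pictures show it upright, its axis within about 2 mm of my estimate of the mat's centre. The green and red look-alikes were not touched.
- **Lid:** I gripped the bar handle at 55 N and pulled it along its arc. The pull peaked at about 16 N, then fell to about 4 N.
- **Final hold:** Depth from the two cameras puts the lid at 0.217 and 0.215 rad, so the front edge is about 44 mm up. The arm is at rest and the grip has not slipped.
- **Bystanders:** In the last side picture they look unmoved. I judged that by eye and did not measure it.

**Small disagreements:**
- The bar was about 3 mm from where the cameras put it, so I re-centred on the grip before pulling.
- The fingers read about 12.5 mm on the 14 mm bar. The tin also read narrow (55.4 mm against 56 mm), so I put this down to the pads giving.
- One check of the tin from the top camera, just after I put it down, found no points, probably because the arm blocked the view. The last top picture saw the tin normally.

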